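Count to the third gap and push the refill sleeve home

TASK

With the fingers closed, run their tips along the top of the divider rack's metal front rail, starting over the gap next to the orange end cap, counting every gap whether filled or empty, and stop at the third. Then slide the loose blue-banded wiper-refill sleeve over the counter with your fingers, without picking it up, and push it under the rail into that third gap until it is fully home against the back stop. Leave the other sleeves and the things on the bench where they are.

Things in the scene. Friction and masses are not known exactly. Their poses are not given: they have to be found in the camera images.
- rack: Black divider rack fixed on the counter, no floor of its own. Origin on the counter under the rail's middle; x into the gaps (away from the robot), y along the rail, z up. Seven dividers 4 mm thick, 40 high, every 38 mm from y = -114 to 114 mm, run from x = 0 to 155 mm, where the back stop's face closes the gaps. Six gaps 34 mm wide, centred at y = -95, -57, -19, 19, 57 and 95 mm.
- rail: Rigid bare metal front rail across the tops of the dividers' front ends: 10 mm wide (rack x -5 to 5 mm), 232 mm long, 8 mm thick. Axes as the rack's. Origin at the middle of its underside, 40 mm above the counter; its flat top is 48 mm above the counter. Things under 40 mm high pass beneath it.
- orange_cap: Orange block fixed at the rail's end, at either end (it changes from start to start): 30 (x) x 20 x 44 mm high, top 4 mm below the rail's. Axes as the rack's. Origin on the counter in line with the rail, at rack y = +126 or -126 mm; the gaps counted from it are centred 31 (first), 69, 107 (third) and 145 mm from it along the rail.
- grey_cap: Grey block of the same size at the rail's other end.
- sleeve: The loose sleeve: rigid white box 170 mm long (x), 26 wide (y), 16 high, blue end bands, black strip on top, about 60 g. It lies flat on the counter before the rack, roughly pointing at it (within 15 degrees), nose 20 to 40 mm short of the rail. Origin at its underside's centre. Fully home, its nose touches the back stop and 10 mm of it stands out in front of the rail.
- sleeve_nose (a point): Middle of the loose sleeve's end face nearest the rack (x = +85 mm, 8 mm up).
- sleeve_tail (a point): Middle of the loose sleeve's end face nearest the robot (x = -85 mm, 8 mm up).
- red_sleeve: Same sleeve with red end bands, already home in one of the rack's gaps. Loose; leave it.
- yellow_sleeve: Same sleeve with yellow end bands, already home in another gap. Loose; leave it.
- gauge: Chrome pencil tire gauge lying loose beside the work, 170 mm long along its x, 15 mm wide, 14 mm high. Origin on the counter near its middle. Leave it.
- clip_jar: Glass jar of nylon clips with a metal lid, 68 mm across, 85 mm high, standing loose. Origin at the centre of its foot. Leave it.
- hammer: Small steel hammer lying loose, 260 mm long along its x. Origin on the counter. Leave it.
- drip_tray: Black plastic drip tray, 200 x 240 mm, 35 mm high, loose. Origin at the centre of its underside. Leave it.
Not all that is in view belongs to the job. What is shaped like the sleeve but purple is not meant. There is more than one size of the orange_cap; the job needs the smaller.

How it is judged:
By the outcome, as a careful person would: the job done as asked, in the order asked, and still so for the second after the job is handed in, with the robot touching nothing.
It also fails if it takes over 72 s, if anything falls off the work surface, if the arm or the gripper's body presses on something with over 40 N, if the wrist force passes 120 N, or if a joint passes its speed limit or range.

ROBOT

A 6-joint arm with a two-finger parallel gripper is mounted at the origin on the work surface. World frame = base frame: x ahead of the robot, y to its left, z up, the work surface at z = 0. Lengths are in m, angles in degrees, forces in N, time in s.
With the tool pointing down it reaches from about 0.4 to 0.925 m from the base axis. Payload 3.4 kg.
Tool frame: the origin (TCP) lies midway between the tips of the shut fingers; the grasp point (between the pads) lies 19 mm behind it (pinch_z is the distance from the TCP to the grasp point, in m); z points along the fingers, y is the line along which they close (so a half turn about z gives the same grasp; the last joint's range is limited). The gripper opens to 85 mm and grips with 20 to 120 N. Pads are 22 mm wide; open, the fingers measure 114 mm over their backs; the gripper's body (76 mm by 85 mm) begins 54 mm behind the grasp point. The pads swing forward as they close: fully open they stand 13 mm farther back than shut.
Start: joints at [73.023, 17.578, 86.31, -0, 76.112, -4.211], TCP at [0.127, 0.561, 0.231] pointing down, gripper open.
Joint ranges: [-179.03, 179.03], [-60, 130.46], [8.19, 133.38], [-81.62, 261.62], [5.75, 156.47], [-153.77, 153.77]. Speed limits (degrees/s): [147.25, 147.25, 180, 180, 180, 180].

INTERFACE

Orientations are given as [roll, pitch, yaw] about the fixed x, y, z axes, in that order (R = Rz(yaw) Ry(pitch) Rx(roll)).
In Python, from workcell import get_obs, capture, hand_in, pinch_z gives the robot as it stands.
- The arm moves only by the tool carry_out, never from a script. Its argument "rows" is a list of rows, each an object with "dp": the shift along the tool's x, y, z in mm, a list of three; "roll": the turn about the tool's z in units of 8 degrees (1.0 is 8 degrees). A call has exactly 5 rows; each row is the pose to reach, as a shift and turn from the pose commanded when the call began, along the tool's axes at that moment; what a row does not reach only later rows make up. A row lasts 1/10 s, in which the tool goes at most 50 mm and 8.59 degrees, less where a joint would pass 70% of its speed; a pose out of reach is approached as far as the arm can. A call with a gripper value outside its range is refused whole. "fingers" is the finger opening in mm, from 0 to 85.4, set as the call begins (left out, the last holds). The fingers move at their own pace and stop on an object; "squeeze" is the grip in N (left out, the last holds). Time passes only in rows, so rows that repeat a pose let the fingers close, or fill a call up. It gives the time, the measured TCP pose, the force, the opening and the grip force at its end, in the units of the state.
- get_obs(): the state, without advancing time (a new reading comes with each control period).
- capture(name): name is "side" or "top" or "wrist"; returns a dict with "frame" (420x560x3 uint8, red, green, blue), "range_z" (420x560 float32, m along the optical axis (not along the pixel's ray), 0 where there is no reading), "K" (3x3 intrinsics, pixels), "k1" (the pictures are not rectified: a ray, as slopes to the right and down, at radius r is drawn at 1 + k1 r^2 times it, then the intrinsics apply), "T" (4x4, takes a point from camera to world coordinates); the wrist camera has in their place "T_tool_cam" (4x4, takes a point from camera to tool coordinates, whose origin is the TCP and whose axes are the flange's). Camera axes: x right, y down, z forward; pixel columns grow to the right and rows downward; lengths in m; the calibration is good to about 2 mm. A picture is of the moment at which its call begins: read the wrist's pose just before it.
- hand_in(): hands the job in; it is judged then, once.
The state is a dict: "time_s": time; "joint_pos": joint angles; "qvel": joint speeds; "joint_torque": joint torques, N m; "ee_pos": TCP position; "orientation": TCP orientation; "force": force on the tool from outside, world axes, zero at the start; "ft_torque": the same for the moment, N m; "finger_gap": finger opening in m; "finger_force": force on a finger pad.
Only numpy, scipy, OpenCV 4.12 (cv2) and the standard library are available. Lean on these libraries where they do the work, as an engineer would, in place of code of your own. Each camera call takes 0.05 s, during which the arm holds its last target. There are 200 camera calls.

## Working session

There is one attempt and no reset: what is moved stays moved. The work goes in short steps, Python scripts to look and compute and a tool call to move; the robot and the scene stay as the last step left them, time stands still between calls to the robot, and variables do not carry over. Pictures are saved under pics/ and viewed, at most 10 in all, crops included, and the job is handed in when it is done.

Besides the shell and the picture viewer there is one more tool, called after "Request:" as name(argument=value, ...) on one line, values as JSON. carry_out: Moves the arm, as the interface text tells. Its arguments: {"type":"object","properties":{"rows":{"type":"array","items":{"type":"object","properties":{"dp":{"type":"array","items":{"type":"number"}},"roll":{"type":"number"}}}},"fingers":{"type":"number"},"squeeze":{"type":"number"}},"required":["rows"]}

```bash
mkdir -p pics; cat > h.py <<'E'
import numpy as np, cv2
from workcell import get_obs, capture, hand_in, pinch_z
from scipy.spatial.transform import Rotation as R
def tool():
    o=get_obs(); T=np.eye(4); T[:3,:3]=R.from_euler('xyz',o['orientation'],degrees=True).as_matrix(); T[:3,3]=o['ee_pos']; return T
def shot(n):
    W=tool() if n=='wrist' else None
    c=capture(n)
    if n=='wrist': c['T']=W@c['T_tool_cam']
    return c
def ray(c,px):
    K=c['K']; D=np.array([c['k1'],0,0,0,0],float)
    p=cv2.undistortPoints(np.array(px,float).reshape(-1,1,2),K,D).reshape(-1,2)
    return np.c_[p,np.ones(len(p))]
def plane(c,px,z):
    d=ray(c,px)@c['T'][:3,:3].T; o=c['T'][:3,3]
    return o+d*((z-o[2])/d[:,2])[:,None]
def save(c,n,crop=None,s=1):
    f=c['frame'][:,:,::-1]
    if crop: f=f[crop[1]:crop[3],crop[0]:crop[2]]
    cv2.imwrite('pics/'+n,cv2.resize(f,None,fx=s,fy=s,interpolation=cv2.INTER_CUBIC))
def cloud(c):
    h,w=c['range_z'].shape; v,u=np.mgrid[:h,:w]
    r=ray(c,np.c_[u.ravel(),v.ravel()])*c['range_z'].reshape(-1,1)
    return (r@c['T'][:3,:3].T+c['T'][:3,3]).reshape(h,w,3)
E
python3 - <<'E'
from h import *
import pickle
a=shot('top');b=shot('side');pickle.dump((a,b),open('s.pkl','wb'))
save(a,'top.png',s=1.4);save(b,'side.png',s=1.4)
o=get_obs();print(o['ee_pos'],o['orientation'],o['time_s'],o['force'],a['T'][:3],a['k1'])
E
```

```text
[0.12686208 0.56019379 0.23046164] [-1.79893612e+02 -8.43951723e-03  1.67236496e+02] 0.1 [ 0.18202377 -0.04563403  0.34029036] [[ 0.01145281 -0.99149267  0.12965766  0.33367356]
 [-0.99992543 -0.01190578 -0.00271894 -0.04134463]
 [ 0.00423949 -0.12961685 -0.99155509  1.46322487]] -0.041435857323321425
```

View pics/top.png

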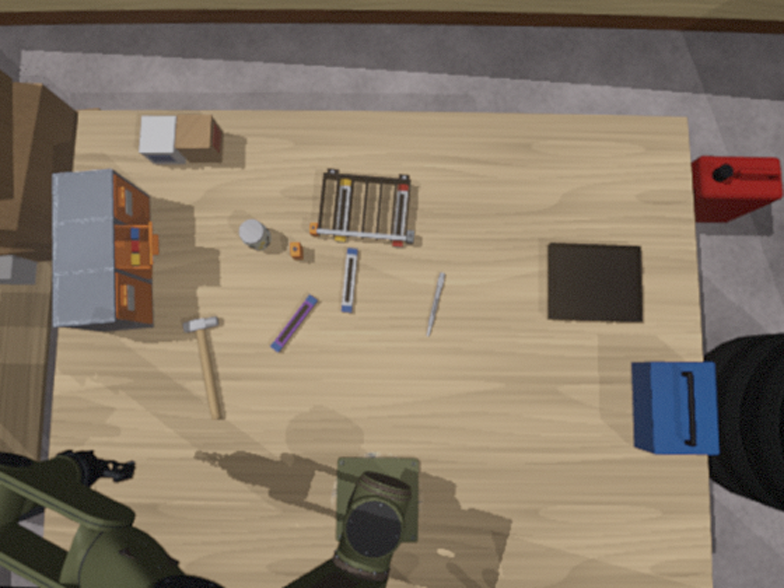

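View pics/side.png

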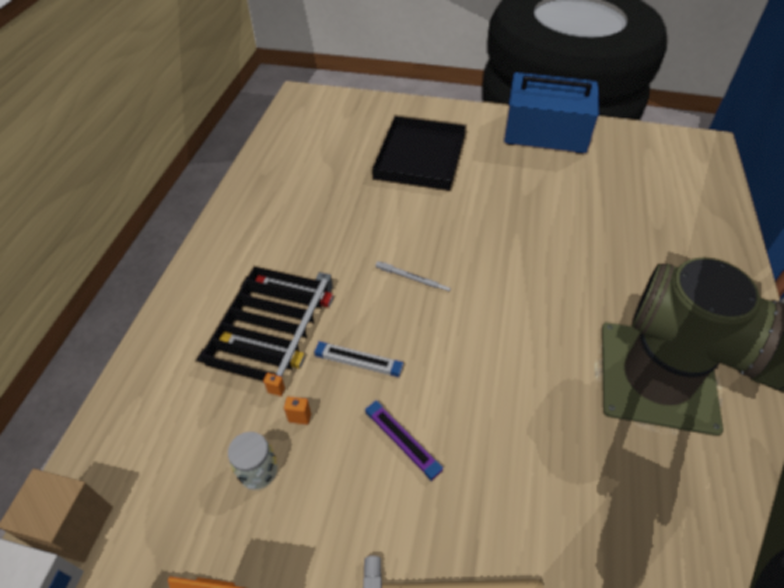

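The top view shows these candidates:
- **Sleeve:** the white, blue-banded one is at (349,280). The purple decoy is at (295,323). The yellow-banded (343,210) and red-banded (401,215) sleeves are already home.
- **Orange cap:** the small one at the rail's left end is at (316,229). The larger loose block is at (296,250), and there are orange bins at (130,240).

I choose the white/blue sleeve and the cap at the rail's end. That makes the third gap the one just right of yellow.

```bash
python3 - <<'E'
from h import *
import pickle
a,b=pickle.load(open('s.pkl','rb'))
for n,c in(('top',a),('side',b)):
    P=cloud(c); hsv=cv2.cvtColor(c['frame'],cv2.COLOR_RGB2HSV)
    for nm,lo,hi in(('or',(8,150,120),(16,255,255)),('blue',(102,120,60),(118,255,255)),):
        m=cv2.inRange(hsv,lo,hi); k,l,s,ct=cv2.connectedComponentsWithStats(m)
        for i in range(1,k):
            if s[i,4]>15:
                q=P[l==i]; p=np.median(q,0)
                if .3<p[0]<.95 and abs(p[1])<.35 : print(n,nm,s[i,4],ct[i].round(1),p.round(4),'ray z16',plane(c,[ct[i]],.016).round(4)[0])
    # rail: height 44-52mm, grey
    m=(abs(P[...,2]-.048)<.004)&(hsv[...,1]<70)&(hsv[...,2]>80)&(P[...,0]>.5)&(P[...,0]<.9)&(abs(P[...,1])<.3)
    q=P[m]; print(n,'rail',len(q)); 
    if len(q)>20:
        mu=np.median(q,0);q=q[np.linalg.norm(q-mu,axis=1)<.16]; mu=q.mean(0); d=np.linalg.svd((q-mu)[:,:2])[2][0]; t=(q-mu)[:,:2]@d
        print(mu.round(4),d.round(4),np.percentile(t,[1,99]).round(4),'z',np.percentile(q[:,2],[5,50,95]))
E
python3 -c "
from h import *
import pickle
a,b=pickle.load(open('s.pkl','rb')); save(a,'crop.png',(190,100,330,260),4)"
```

```text
top or 37 [212.1 179.3] [0.6197 0.2107 0.0562] ray z16 [0.6307 0.2178 0.016 ]
top rail 203
[0.6715 0.0273 0.0479] [0.0512 0.9987] [-0.1128  0.1345] z [0.04471216 0.04767332 0.05142195]
side or 134 [194.5 274. ] [0.6844 0.1838 0.0396] ray z16 [0.6918 0.1712 0.016 ]
side or 246 [211.2 292.8] [0.6249 0.2285 0.051 ] ray z16 [0.6334 0.2127 0.016 ]
side blue 40 [228.2 248.9] [0.6298 0.081  0.0147] ray z16 [0.6301 0.08   0.016 ]
side blue 50 [282.8 262.6] [0.4795 0.0906 0.0151] ray z16 [0.4791 0.0911 0.016 ]
side blue 56 [266.4 291.4] [0.5018 0.1797 0.0148] ray z16 [0.5014 0.1802 0.016 ]
side blue 83 [308.8 335.4] [0.3802 0.2694 0.0154] ray z16 [0.3804 0.2688 0.016 ]
side rail 271
[0.6687 0.0548 0.0466] [0.0683 0.9977] [-0.1297  0.1107] z [0.04427534 0.0464125  0.04922125]
```

View pics/crop.png

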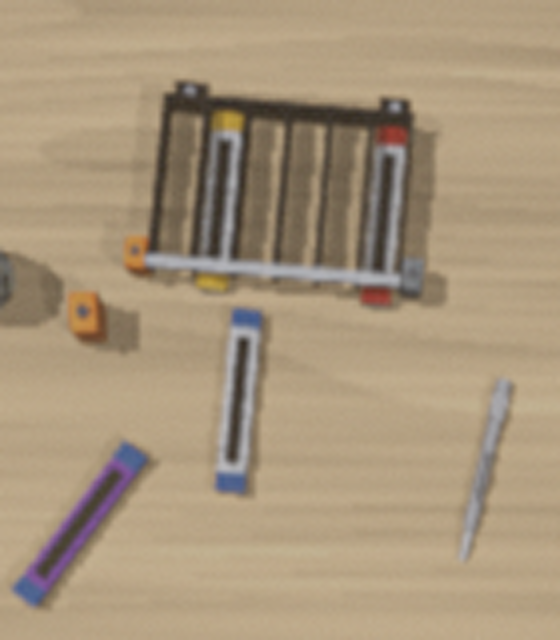

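Crop: blue-banded white sleeve at (240,400); small cap (137,252) on the rail's end; yellow in gap 2, red in gap 6, third gap (263,190) empty.

Request:
carry_out(rows=[{"dp": [-40, -26, -6]}, {"dp": [-80, -52, -12]}, {"dp": [-120, -78, -18]}, {"dp": [-160, -104, -24]}, {"dp": [-200, -130, -30]}], fingers=0)

```text
invalid input at $.rows[0]: expected keys dp, roll
```

Request:
carry_out(rows=[{"dp": [-40, -26, 0]}, {"dp": [-80, -52, 0]}, {"dp": [-120, -78, 0]}, {"dp": [-160, -104, 0]}, {"dp": [-200, -130, 0]}])

```text
invalid input at $.rows[0]: expected keys dp, roll
```

Request:
carry_out(rows=[{"dp": [-40, -26, 0], "roll": -0.3}, {"dp": [-80, -52, 0], "roll": -0.6}, {"dp": [-120, -78, 0], "roll": -0.9}, {"dp": [-140, -91, 0], "roll": -1.12}, {"dp": [-140, -91, 0], "roll": -1.12}])

```text
time_s: 0.6
ee_pos: [0.2451, 0.4385, 0.231]
orientation: [-179.9, 0.0, 176.0]
force: [-0.0, 0.9, 0.9]
finger_gap: 0.0856
finger_force: 0.0
```

```bash
python3 - <<'E'
from h import *
import pickle
c=shot('wrist');pickle.dump(c,open('w.pkl','wb'));save(c,'w1.png',s=1.4)
o=get_obs();print(o['ee_pos'],o['orientation'],o['time_s'],o['force'],c['T_tool_cam'],c['K'],o['finger_gap'])
E
```

```text
[0.24411997 0.44001576 0.2310966 ] [-1.79976316e+02 -3.52696811e-02  1.75993143e+02] 0.65 [ 0.67006254  0.5328157  -0.22007044] [[ 2.44915154e-05 -9.44792443e-01 -3.27669406e-01  8.50038752e-02]
 [ 9.99999975e-01  9.64565480e-05 -2.03375419e-04 -6.93475839e-04]
 [ 2.23753419e-04 -3.27669393e-01  9.44792421e-01 -1.42592591e-01]
 [ 0.00000000e+00  0.00000000e+00  0.00000000e+00  1.00000000e+00]] [[356.71295203   0.         282.77307689]
 [  0.         356.71295203 214.30884451]
 [  0.           0.           1.        ]] 0.08543755295094768
```

View pics/w1.png

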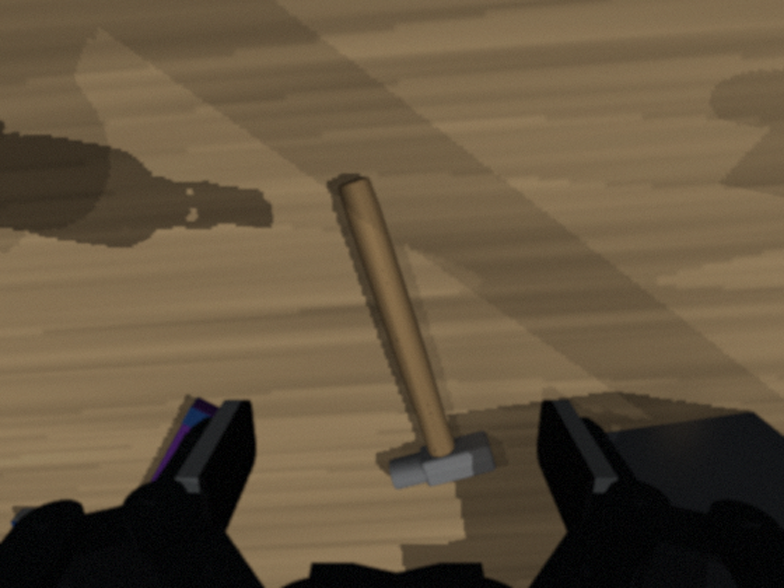

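The picture only shows the hammer (400,330), because the first two calls were refused for lacking roll. I'll carry on to above the rail.

Request:
carry_out(rows=[{"dp": [-36, -26, -6], "roll": 0}, {"dp": [-72, -52, -12], "roll": 0}, {"dp": [-108, -78, -18], "roll": 0}, {"dp": [-144, -104, -24], "roll": 0}, {"dp": [-180, -130, -30], "roll": 0}], fingers=0)

```text
time_s: 1.15
ee_pos: [0.4151, 0.2998, 0.2615]
orientation: [179.9, -0.0, 176.3]
force: [0.1, 1.1, 0.2]
finger_gap: 0.0125
finger_force: 0.0
```

Request:
carry_out(rows=[{"dp": [-36, -26, -6], "roll": 0}, {"dp": [-72, -52, -12], "roll": 0}, {"dp": [-108, -78, -18], "roll": 0}, {"dp": [-144, -104, -24], "roll": 0}, {"dp": [-180, -130, -30], "roll": 0}])

```text
time_s: 1.65
ee_pos: [0.5867, 0.1583, 0.2912]
orientation: [179.9, -0.0, 176.2]
force: [0.6, 1.2, -0.4]
finger_gap: 0.0003
finger_force: 0.0
```

Request:
carry_out(rows=[{"dp": [-30, -25, -4], "roll": 0}, {"dp": [-60, -50, -8], "roll": 0}, {"dp": [-78, -60, -10], "roll": 0}, {"dp": [-78, -60, -10], "roll": 0}, {"dp": [-78, -60, -10], "roll": 0}])

```text
time_s: 2.15
ee_pos: [0.6591, 0.0941, 0.3004]
orientation: [180.0, -0.1, 176.2]
force: [-0.4, 0.5, 0.0]
finger_gap: 0.0
finger_force: 0.0
```

```bash
python3 - <<'E'
from h import *
import pickle
c=shot('wrist');pickle.dump(c,open('w.pkl','wb'));save(c,'w2.png',s=1.4)
o=get_obs();print(o['ee_pos'],o['orientation'],o['time_s'],o['force'],o['finger_gap'],o['qvel'])
E
```

```text
[0.65856329 0.09436253 0.30058592] [ 1.79959895e+02 -1.07067337e-01  1.76255365e+02] 2.2 [-0.3035337  -0.62907644  0.20507206] 0.0002296648685291775 [ 0.50624451 -0.90863789  0.75775944 -0.20577551 -0.11885766 -0.22612782]
```

View pics/w2.png

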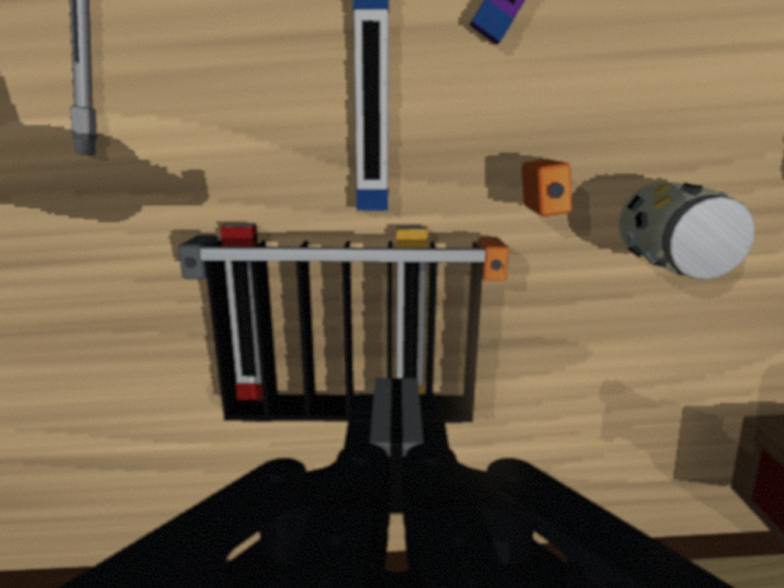

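The wrist view shows the rail from (203,255) to (485,256), with the orange cap at (495,258). The sleeve nose is at (372,200), and gap 3 is at about x=370. Next I measure precisely.

```bash
cat > m.py <<'E'
from h import *
def fit(c,verbose=1):
    f=c['frame'];hsv=cv2.cvtColor(f,cv2.COLOR_RGB2HSV)
    w=cv2.inRange(hsv,(0,0,120),(179,60,255))
    k,l,s,ct=cv2.connectedComponentsWithStats(w)
    out={}
    for i in range(1,k):
        x,y,ww,hh,A=s[i]
        if A>150 and verbose: print(i,s[i],ct[i].round(1))
    return w,l,s,ct,hsv
E
python3 - <<'E'
from m import *
import pickle
c=pickle.load(open('w.pkl','rb'))
w,l,s,ct,hsv=fit(c)
# rail: per-column centre in rows 172..192, cols 150..340
us=np.arange(150,342,4);pt=[]
for u in us:
    g=c['frame'][172:193,u].astype(float).min(1); g=np.clip(g-100,0,None)
    pt.append((u,172+(g*np.arange(21)).sum()/max(g.sum(),1e-6)))
P=plane(c,pt,.048);A=np.polyfit(P[:,1],P[:,0],1);r=P[:,0]-np.polyval(A,P[:,1]);k=abs(r)<.003;A=np.polyfit(P[k,1],P[k,0],1)
print('rail x=',A,'yaw rack',-np.degrees(np.arctan(A[0])),r.std())
print(c['frame'][182,138:152].tolist(),c['frame'][182,338:366].tolist())
e=plane(c,[[145,182],[346.5,182.5]],.048);print('ends',e,np.linalg.norm(e[1]-e[0]))
m=cv2.inRange(hsv,(5,150,80),(18,255,255));k,l2,s2,c2=cv2.connectedComponentsWithStats(m)
for i in range(1,k):
    if s2[i,4]>40: print('or',s2[i],c2[i],plane(c,[c2[i]],.044))
# sleeve sides
R_=[]
for v in range(8,146,6):
    h=hsv[v,235:300].astype(int); f=c['frame'][v,235:300].astype(int)
    ok=((h[:,1]<60)&(h[:,2]>120))|((h[:,0]>100)&(h[:,0]<125)&(h[:,1]>100))
    q=np.where(ok)[0]+235
    if len(q): R_.append((v,q.min()-.5,q.max()+.5))
R_=np.array(R_)
L=plane(c,R_[:,[1,0]],.016);Q=plane(c,R_[:,[2,0]],.016)
print('width',np.median(np.linalg.norm(L-Q,axis=1)))
M=(L+Q)/2;B=np.polyfit(M[:,0],M[:,1],1);print('sleeve y=',B,'yaw',np.degrees(np.arctan(B[0])),(M[:,1]-np.polyval(B,M[:,0])).std())
b=cv2.inRange(hsv,(100,100,40),(125,255,255));ys,xs=np.where(b[:,240:290]);ys2=ys[ys>100];print('nose row',ys2.max(),plane(c,[[266,ys2.max()+.5]],.016))
E
```

```text
1 [ 54   0   7  76 380] [57.3 41.5]
2 [ 253    7   25  128 1562] [265.8  68.3]
4 [ 50  77  13  18 192] [56.1 85.3]
5 [ 480  139   60   61 2724] [509.1 169.7]
6 [ 143  178  204   96 2193] [240.1 194.1]
rail x= [0.07390265 0.66498337] yaw rack -4.226626570021544 0.000755160755255957
[[76, 82, 84], [78, 84, 83], [77, 84, 85], [80, 85, 88], [91, 96, 98], [123, 128, 129], [142, 146, 149], [149, 154, 157], [147, 149, 151], [147, 150, 154], [143, 146, 149], [147, 149, 151], [148, 151, 154], [149, 151, 154]] [[151, 153, 153], [153, 153, 154], [151, 154, 154], [151, 152, 153], [148, 151, 151], [151, 152, 152], [151, 152, 153], [145, 144, 144], [132, 116, 108], [134, 88, 62], [158, 90, 48], [169, 99, 46], [172, 103, 49], [173, 104, 49], [173, 105, 49], [174, 106, 52], [171, 104, 48], [175, 110, 53], [175, 110, 52], [173, 109, 51], [173, 109, 51], [175, 114, 54], [175, 112, 53], [170, 103, 49], [163, 101, 56], [147, 107, 73], [137, 113, 82], [137, 118, 86]]
ends [[ 0.66132833 -0.06357872  0.048     ]
 [ 0.67708151  0.16494759  0.048     ]] 0.22906862519419932
or [383 115  26  39 767] [395.50586701 134.34550196] [[0.62724126 0.21985431 0.044     ]]
or [345 170  18  31 365] [353.7369863  186.95342466] [[0.6839506  0.17390641 0.044     ]]
width 0.026689635607824624
sleeve y= [-0.07745301  0.12394427] yaw -4.428888310321274 0.0003332913801256301
nose row 149 [[0.63860653 0.0748581  0.016     ]]
```

Request:
carry_out(rows=[{"dp": [-6, 20, 40], "roll": 0.06}, {"dp": [-14, 45, 80], "roll": 0.06}, {"dp": [-14, 52, 125], "roll": 0.06}, {"dp": [-14, 52, 170], "roll": 0.06}, {"dp": [-14, 52, 210], "roll": 0.06}])

```text
time_s: 2.7
ee_pos: [0.6746, 0.1461, 0.0895]
orientation: [180.0, -0.1, 175.9]
force: [-0.2, 0.7, -0.3]
finger_gap: -0.0003
finger_force: 0.0
```

Request:
carry_out(rows=[{"dp": [0, 0, 10], "roll": 0}, {"dp": [0, 0, 20], "roll": 0}, {"dp": [0, 0, 30], "roll": 0}, {"dp": [0, 0, 35], "roll": 0}, {"dp": [0, 0, 35], "roll": 0}])

```text
time_s: 3.2
ee_pos: [0.6772, 0.1438, 0.0571]
orientation: [180.0, 0.1, 175.7]
force: [-0.2, 0.0, 0.0]
finger_gap: -0.0
finger_force: 0.0
```

```bash
python3 - <<'E'
from h import *
o=get_obs();print(o['ee_pos'],o['orientation'],o['time_s'],o['force'])
c=shot('wrist');save(c,'w3.png',s=1.4)
E
```

```text
[0.67722783 0.14376958 0.05712967] [1.79981573e+02 7.58407498e-02 1.75708109e+02] 3.2 [-0.21493311  0.01495258  0.00286828]
```

View pics/w3.png

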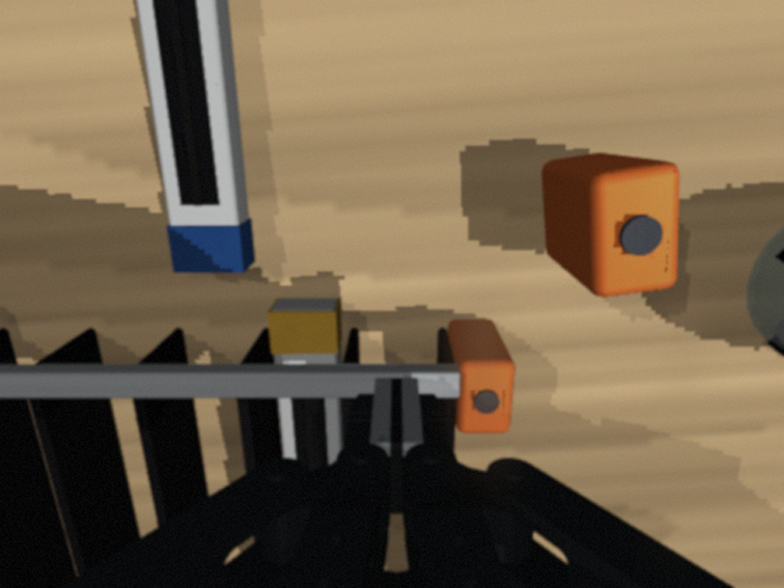

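The fingertips are at (397,380), over gap 1 between the dividers at x≈352 and 447, and centred on the rail. I'll lower them gently to contact.

Request:
carry_out(rows=[{"dp": [0, 0, 2], "roll": 0}, {"dp": [0, 0, 4], "roll": 0}, {"dp": [0, 0, 6], "roll": 0}, {"dp": [0, 0, 7], "roll": 0}, {"dp": [0, 0, 7], "roll": 0}])

```text
time_s: 3.75
ee_pos: [0.6765, 0.1436, 0.0491]
orientation: [-180.0, -0.0, 175.7]
force: [-0.8, -0.6, 0.2]
finger_gap: 0.0003
finger_force: 0.0
```

Request:
carry_out(rows=[{"dp": [0, 0, 0.5], "roll": 0}, {"dp": [0, 0, 1], "roll": 0}, {"dp": [0, 0, 1.5], "roll": 0}, {"dp": [0, 0, 1.5], "roll": 0}, {"dp": [0, 0, 1.5], "roll": 0}])

```text
time_s: 4.25
ee_pos: [0.6768, 0.1437, 0.0481]
orientation: [180.0, 0.0, 175.7]
force: [-0.7, 0.6, 1.8]
finger_gap: 0.0004
finger_force: 1.3
```

Request:
carry_out(rows=[{"dp": [0, 0, 0.3], "roll": 0}, {"dp": [0, 0, 0.6], "roll": 0}, {"dp": [0, 0, 0.8], "roll": 0}, {"dp": [0, 0, 0.8], "roll": 0}, {"dp": [0, 0, 0.8], "roll": 0}])

```text
time_s: 4.75
ee_pos: [0.6768, 0.1437, 0.0481]
orientation: [180.0, 0.0, 175.7]
force: [-1.7, 0.4, 6.6]
finger_gap: 0.0006
finger_force: 3.5
```

In contact at 6.6 N. Now I slide 74 mm along the rail to the third gap.

Request:
carry_out(rows=[{"dp": [0, -4, 0], "roll": 0}, {"dp": [0, -9, 0], "roll": 0}, {"dp": [0, -14, 0], "roll": 0}, {"dp": [0, -19, 0], "roll": 0}, {"dp": [0, -24, 0], "roll": 0}])

```text
time_s: 5.25
ee_pos: [0.6763, 0.1209, 0.0481]
orientation: [179.9, 0.2, 175.7]
force: [-0.6, 3.8, 4.9]
finger_gap: 0.0
finger_force: 2.7
```

Request:
carry_out(rows=[{"dp": [0, -5, 0], "roll": 0}, {"dp": [0, -10, 0], "roll": 0}, {"dp": [0, -15, 0], "roll": 0}, {"dp": [0, -20, 0], "roll": 0}, {"dp": [0, -25, 0], "roll": 0}])

```text
time_s: 5.75
ee_pos: [0.6744, 0.0959, 0.0481]
orientation: [179.9, 0.2, 175.7]
force: [0.3, 3.9, 5.7]
finger_gap: -0.0001
finger_force: 2.7
```

Request:
carry_out(rows=[{"dp": [0, -5, 0], "roll": 0}, {"dp": [0, -10, 0], "roll": 0}, {"dp": [0, -15, 0], "roll": 0}, {"dp": [0, -20, 0], "roll": 0}, {"dp": [0, -25, 0], "roll": 0}])

```text
time_s: 6.25
ee_pos: [0.6726, 0.071, 0.0481]
orientation: [179.9, 0.2, 175.7]
force: [0.8, 5.0, 5.7]
finger_gap: 0.0
finger_force: 2.8
```

Request:
carry_out(rows=[{"dp": [0, 0, 0], "roll": 0}, {"dp": [0, 0, 0], "roll": 0}, {"dp": [0, 0, 0], "roll": 0}, {"dp": [0, 0, 0], "roll": 0}, {"dp": [0, 0, 0], "roll": 0}])

```text
time_s: 6.75
ee_pos: [0.6725, 0.0702, 0.0481]
orientation: [180.0, 0.2, 175.7]
force: [-0.3, 2.1, 6.1]
finger_gap: -0.0
finger_force: 2.9
```

```bash
python3 - <<'E'
from h import *
o=get_obs();print(o['ee_pos'],o['orientation'],o['time_s'],o['force'])
c=shot('wrist');save(c,'w4.png',s=1.4)
E
```

```text
[0.6724705  0.07015626 0.04808709] [1.79957065e+02 1.61587831e-01 1.75711508e+02] 6.75 [-0.3156072   2.14561556  6.12103108]
```

View pics/w4.png

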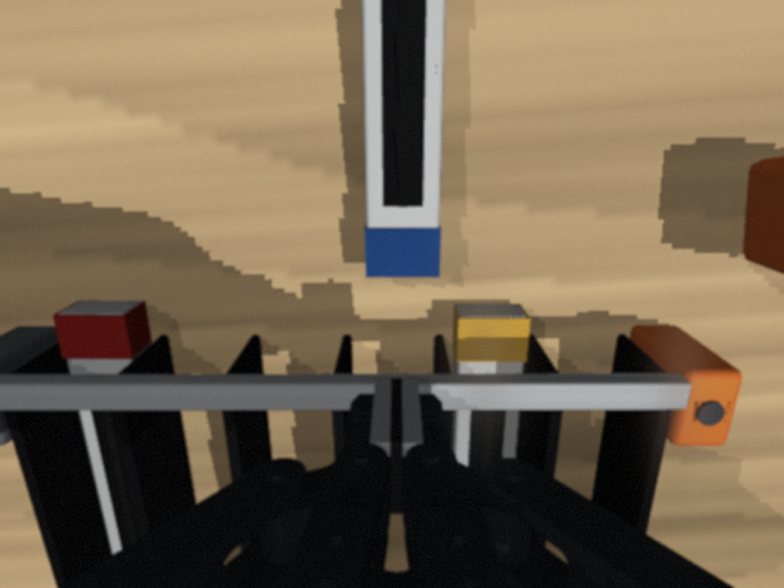

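The picture shows the fingertips at (397,390) over the third gap from the orange cap, between the dividers at x≈345 and 440; gap 2 is yellow. The sleeve is centred at x≈402, about 3 mm left of the gap axis at 393. I'll lift, straddle the sleeve with open fingers (no grip), and nudge it 3 mm sideways before pushing.

Request:
carry_out(rows=[{"dp": [0, 0, -30], "roll": 0}, {"dp": [0, 0, -60], "roll": 0}, {"dp": [40, 1, -60], "roll": 0}, {"dp": [80, 2, -60], "roll": 0}, {"dp": [119, 2, -60], "roll": 0}])

```text
time_s: 7.3
ee_pos: [0.5513, 0.0806, 0.1068]
orientation: [-180.0, -0.0, 175.7]
force: [0.5, -0.3, -0.3]
finger_gap: -0.0002
finger_force: 0.0
```

Request:
carry_out(rows=[{"dp": [0, 0, 10], "roll": 0}, {"dp": [0, 0, 25], "roll": 0}, {"dp": [0, 0, 45], "roll": 0}, {"dp": [0, 0, 65], "roll": 0}, {"dp": [0, 0, 70], "roll": 0}], fingers=46)

```text
time_s: 7.8
ee_pos: [0.5515, 0.0804, 0.0347]
orientation: [-180.0, -0.2, 175.7]
force: [-0.4, -0.4, 0.3]
finger_gap: 0.046
finger_force: 0.0
```

```bash
python3 - <<'E'
from h import *
o=get_obs();print(o['ee_pos'],o['orientation'],o['time_s'],o['force'],o['finger_gap'])
c=shot('wrist');save(c,'w5.png',s=1.4)
E
```

```text
[0.55146585 0.08037591 0.03473316] [-179.9504237    -0.21275198  175.71449981] 7.8 [-0.39009748 -0.39098193  0.27716263] 0.045975070196248836
```

View pics/w5.png

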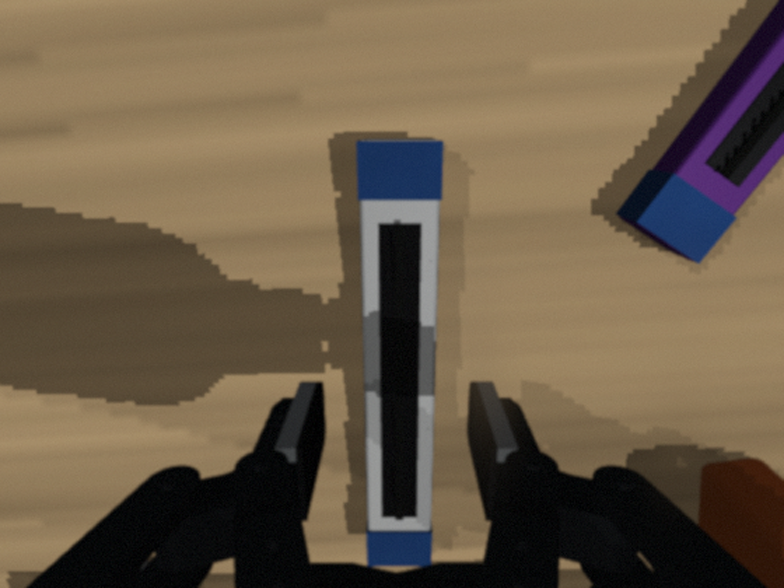

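The sleeve (400,360) lies centred between the open pads at x=322 and 470, clear of the purple one. I'll lower and nudge it to the right.

Request:
carry_out(rows=[{"dp": [0, 0, 12], "roll": 0}, {"dp": [0, 0, 24], "roll": 0}, {"dp": [0, 0, 30], "roll": 0}, {"dp": [0, 0, 31], "roll": 0}, {"dp": [0, 0, 31], "roll": 0}])

```text
time_s: 8.35
ee_pos: [0.5526, 0.0808, 0.0058]
orientation: [-180.0, -0.0, 175.7]
force: [0.2, 0.8, -0.8]
finger_gap: 0.0459
finger_force: 0.0
```

Request:
carry_out(rows=[{"dp": [0, -3, 0], "roll": 0}, {"dp": [0, -6, 0], "roll": 0}, {"dp": [0, -9, 0], "roll": 0}, {"dp": [0, -12, 0], "roll": 0}, {"dp": [0, -12, 0], "roll": 0}])

```text
time_s: 8.85
ee_pos: [0.5519, 0.0683, 0.0062]
orientation: [-180.0, 0.0, 175.7]
force: [-0.2, 0.2, -0.3]
finger_gap: 0.0457
finger_force: 0.0
```

Request:
carry_out(rows=[{"dp": [0, 10, 0], "roll": 0}, {"dp": [0, 10, -25], "roll": 0}, {"dp": [0, 10, -60], "roll": 0}, {"dp": [0, 10, -100], "roll": 0}, {"dp": [-30, 10, -140], "roll": 0}], fingers=46)

```text
time_s: 9.35
ee_pos: [0.5772, 0.0776, 0.1464]
orientation: [-180.0, -0.4, 175.8]
force: [0.2, 0.3, -0.5]
finger_gap: 0.0457
finger_force: 0.0
```

Request:
carry_out(rows=[{"dp": [-35, 0, -40], "roll": 0}, {"dp": [-70, 0, -80], "roll": 0}, {"dp": [-70, 0, -120], "roll": 0}, {"dp": [-70, 0, -120], "roll": 0}, {"dp": [-70, 0, -120], "roll": 0}], fingers=0)

```text
time_s: 9.85
ee_pos: [0.6529, 0.0721, 0.2673]
orientation: [180.0, 0.1, 175.7]
force: [0.5, -0.4, -0.9]
finger_gap: -0.0001
finger_force: 0.0
```

```bash
python3 - <<'E'
from h import *
import pickle
o=get_obs();print(o['ee_pos'],o['orientation'],o['time_s'],o['force'],o['finger_gap'])
c=shot('wrist');save(c,'w6.png',s=1.4);pickle.dump(c,open('w6.pkl','wb'))
E
```

```text
[0.65286145 0.07208392 0.26727024] [1.79969075e+02 1.48977312e-01 1.75737865e+02] 9.85 [ 0.52137286 -0.36781572 -0.93402002] -7.3351840578262e-05
```

View pics/w6.png

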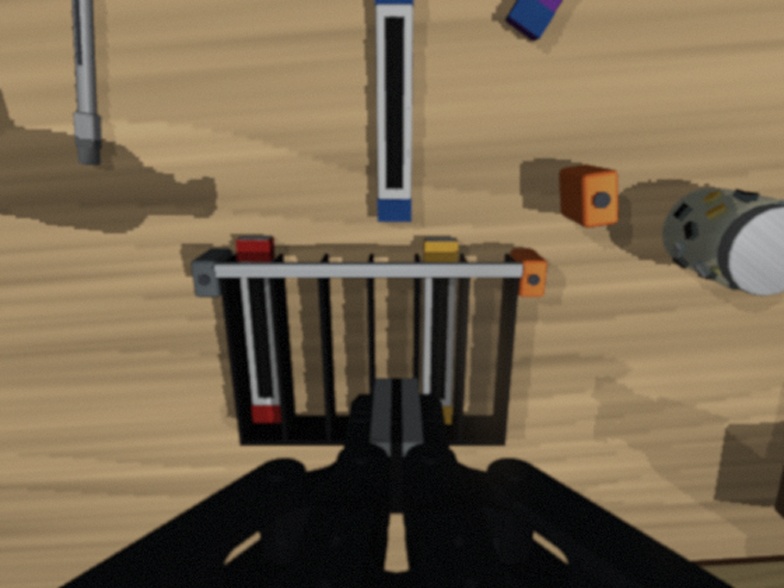

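The sleeve (394) is now in line with gap 3 (373 to 417). The neighbours and loose items haven't moved. I'll go behind the tail and lower.

Request:
carry_out(rows=[{"dp": [43, 0, 20], "roll": 0}, {"dp": [86, 0, 40], "roll": 0}, {"dp": [129, -1, 60], "roll": 0}, {"dp": [172, -1, 80], "roll": 0}, {"dp": [213, -1, 100], "roll": 0}])

```text
time_s: 10.4
ee_pos: [0.435, 0.0863, 0.1634]
orientation: [-180.0, -0.3, 175.7]
force: [0.2, 0.4, -1.0]
finger_gap: 0.0003
finger_force: 0.0
```

Request:
carry_out(rows=[{"dp": [0, 0, 40], "roll": 0}, {"dp": [0, 0, 80], "roll": 0}, {"dp": [0, 0, 120], "roll": 0}, {"dp": [0, 0, 140], "roll": 0}, {"dp": [0, 0, 140], "roll": 0}])

```text
time_s: 10.9
ee_pos: [0.4345, 0.086, 0.0224]
orientation: [-179.9, -0.6, 175.7]
force: [-0.9, -0.3, 0.3]
finger_gap: -0.0004
finger_force: 0.0
```

```bash
python3 - <<'E'
from h import *
o=get_obs();print(o['ee_pos'],o['orientation'],o['force'])
E
```

```text
[0.43445364 0.08597922 0.02244795] [-179.89580473   -0.61457179  175.72440232] [-0.86661024 -0.34909987  0.32198477]
```

Request:
carry_out(rows=[{"dp": [0, 1, 5], "roll": 0}, {"dp": [0, 1, 10], "roll": 0}, {"dp": [0, 1, 15], "roll": 0}, {"dp": [0, 1, 15], "roll": 0}, {"dp": [0, 1, 15], "roll": 0}])

```text
time_s: 11.4
ee_pos: [0.4402, 0.0873, 0.0114]
orientation: [180.0, 0.1, 175.7]
force: [1.2, 0.6, -0.1]
finger_gap: -0.0004
finger_force: 0.0
```

Request:
carry_out(rows=[{"dp": [-5, 0, 0], "roll": 0}, {"dp": [-10, 0, 0], "roll": 0}, {"dp": [-14, 0, 0], "roll": 0}, {"dp": [-18, 0, 0], "roll": 0}, {"dp": [-22, 0, 0], "roll": 0}])

```text
time_s: 11.9
ee_pos: [0.462, 0.0855, 0.011]
orientation: [-180.0, -0.0, 175.7]
force: [-0.5, 0.1, 0.8]
finger_gap: -0.0002
finger_force: 0.4
```

Request:
carry_out(rows=[{"dp": [-5, 0, 0], "roll": 0}, {"dp": [-10, 0, 0], "roll": 0}, {"dp": [-15, 0, 0], "roll": 0}, {"dp": [-20, 0, 0], "roll": 0}, {"dp": [-25, 0, 0], "roll": 0}])

```text
time_s: 12.4
ee_pos: [0.4873, 0.0837, 0.011]
orientation: [-180.0, 0.0, 175.7]
force: [-0.1, -0.2, -0.2]
finger_gap: -0.0003
finger_force: 0.2
```

```bash
python3 - <<'E'
from h import *
o=get_obs();p=o['ee_pos'];print(p,o['orientation'],o['force'],'axis off',p[1]-(.0697+.0739*(.6701-p[0])))
E
```

```text
[0.48727501 0.08369486 0.01097817] [-1.79999876e+02  8.57462228e-03  1.75716385e+02] [-0.1073541  -0.21247499 -0.18211437] axis off 0.0004840910106344576
```

Request:
carry_out(rows=[{"dp": [-3, 0, 2], "roll": 0}, {"dp": [-6, 0, 4], "roll": 0}, {"dp": [-10, 0, 4], "roll": 0}, {"dp": [-15, 0, 4], "roll": 0}, {"dp": [-20, 0, 4], "roll": 0}])

```text
time_s: 12.9
ee_pos: [0.5072, 0.0822, 0.007]
orientation: [180.0, 0.0, 175.7]
force: [-0.2, 0.1, -0.2]
finger_gap: 0.0
finger_force: 0.2
```

Request:
carry_out(rows=[{"dp": [-5, 0, 0], "roll": 0}, {"dp": [-10, 0, 0], "roll": 0}, {"dp": [-15, 0, 0], "roll": 0}, {"dp": [-20, 0, 0], "roll": 0}, {"dp": [-25, 0, 0], "roll": 0}])

```text
time_s: 13.4
ee_pos: [0.5319, 0.0803, 0.007]
orientation: [-180.0, -0.0, 175.7]
force: [-1.2, -0.6, 0.9]
finger_gap: -0.0
finger_force: 0.5
```

```bash
python3 - <<'E'
from h import *
o=get_obs();p=o['ee_pos'];print(p,o['orientation'],o['force'],'axis off',p[1]-(.0697+.0739*(.6701-p[0])))
for n in('top','side'):
    c=shot(n);hsv=cv2.cvtColor(c['frame'],cv2.COLOR_RGB2HSV)
    save(c,'z_%s.png'%n)
    m=cv2.inRange(hsv,(102,110,50),(120,255,255));k,l,s,ct=cv2.connectedComponentsWithStats(m)
    for i in range(1,k):
        if s[i,4]>8:
            q=plane(c,[ct[i]],.016)[0]
            if .45<q[0]<.9 and 0<q[1]<.15: print(n,s[i,4],q.round(4))
E
```

```text
[0.53185832 0.08034375 0.00704286] [-1.79998887e+02 -1.39670509e-02  1.75714676e+02] [-1.15394884 -0.62342089  0.94714717] axis off 0.00042768516694802194
top 12 [0.7058 0.0641 0.016 ]
side 37 [0.704  0.0609 0.016 ]
```

The nose is past the rail inside gap 3 and the force is low, so I keep pushing.

Request:
carry_out(rows=[{"dp": [-7, 0, 0], "roll": 0}, {"dp": [-14, 0, 0], "roll": 0}, {"dp": [-21, 0, 0], "roll": 0}, {"dp": [-28, 0, 0], "roll": 0}, {"dp": [-35, 0, 0], "roll": 0}])

```text
time_s: 14.0
ee_pos: [0.5671, 0.0777, 0.007]
orientation: [180.0, -0.0, 175.7]
force: [-0.1, 0.8, 1.5]
finger_gap: 0.0001
finger_force: 0.4
```

Request:
carry_out(rows=[{"dp": [-7, 0, 0], "roll": 0}, {"dp": [-14, 0, 0], "roll": 0}, {"dp": [-21, 0, 0], "roll": 0}, {"dp": [-28, 0, 0], "roll": 0}, {"dp": [-35, 0, 0], "roll": 0}])

```text
time_s: 14.5
ee_pos: [0.6019, 0.0751, 0.007]
orientation: [-180.0, -0.0, 175.7]
force: [-0.0, 0.1, 1.9]
finger_gap: -0.0
finger_force: 0.4
```

Request:
carry_out(rows=[{"dp": [-6, 0, 0], "roll": 0}, {"dp": [-12, 0, 0], "roll": 0}, {"dp": [-18, 0, 0], "roll": 0}, {"dp": [-24, 0, 0], "roll": 0}, {"dp": [-30, 0, 0], "roll": 0}])

```text
time_s: 15.0
ee_pos: [0.6318, 0.0728, 0.007]
orientation: [-180.0, 0.0, 175.7]
force: [-0.8, 0.3, 0.3]
finger_gap: -0.0003
finger_force: 0.3
```

Request:
carry_out(rows=[{"dp": [-2, 0, 0], "roll": 0}, {"dp": [-4, 0, 0], "roll": 0}, {"dp": [-6, 0, 0], "roll": 0}, {"dp": [-8, 0, 0], "roll": 0}, {"dp": [-8, 0, 0], "roll": 0}])

```text
time_s: 15.5
ee_pos: [0.6398, 0.0723, 0.007]
orientation: [180.0, 0.0, 175.7]
force: [-0.2, 0.3, 0.1]
finger_gap: 0.0003
finger_force: 0.0
```

Request:
carry_out(rows=[{"dp": [-1, 0, 0], "roll": 0}, {"dp": [-2, 0, 0], "roll": 0}, {"dp": [-3, 0, 0], "roll": 0}, {"dp": [-3, 0, 0], "roll": 0}, {"dp": [-3, 0, 0], "roll": 0}])

```text
time_s: 16.0
ee_pos: [0.6425, 0.0721, 0.007]
orientation: [180.0, 0.0, 175.7]
force: [-0.0, 0.5, -0.1]
finger_gap: -0.0002
finger_force: 0.0
```

Request:
carry_out(rows=[{"dp": [-1, 0, 0], "roll": 0}, {"dp": [-2, 0, 0], "roll": 0}, {"dp": [-2, 0, 0], "roll": 0}, {"dp": [-2, 0, 0], "roll": 0}, {"dp": [-2, 0, 0], "roll": 0}])

```text
time_s: 16.5
ee_pos: [0.6445, 0.0719, 0.007]
orientation: [180.0, 0.0, 175.7]
force: [0.7, 0.3, -0.5]
finger_gap: 0.0001
finger_force: 0.0
```

Request:
carry_out(rows=[{"dp": [-1, 0, 0], "roll": 0}, {"dp": [-2, 0, 0], "roll": 0}, {"dp": [-2, 0, 0], "roll": 0}, {"dp": [-2, 0, 0], "roll": 0}, {"dp": [-2, 0, 0], "roll": 0}])

```text
time_s: 17.0
ee_pos: [0.6449, 0.0718, 0.0069]
orientation: [-180.0, -0.1, 175.7]
force: [-4.7, 1.1, 3.8]
finger_gap: 0.0
finger_force: 2.7
```

The push has met a firm stop at finger rack x≈-25 mm, as expected for home. I'll press slightly more to confirm, then back off, lift and look.

Request:
carry_out(rows=[{"dp": [-0.5, 0, 0], "roll": 0}, {"dp": [-1, 0, 0], "roll": 0}, {"dp": [-1, 0, 0], "roll": 0}, {"dp": [-1, 0, 0], "roll": 0}, {"dp": [-1, 0, 0], "roll": 0}])

```text
time_s: 17.5
ee_pos: [0.6449, 0.0718, 0.0068]
orientation: [-180.0, -0.2, 175.7]
force: [-7.7, 0.8, 4.5]
finger_gap: 0.0002
finger_force: 3.5
```

Request:
carry_out(rows=[{"dp": [4, 0, 0], "roll": 0}, {"dp": [12, 0, 0], "roll": 0}, {"dp": [25, 0, -10], "roll": 0}, {"dp": [25, 0, -50], "roll": 0}, {"dp": [25, 0, -95], "roll": 0}])

```text
time_s: 18.0
ee_pos: [0.6197, 0.0735, 0.1016]
orientation: [-180.0, -0.3, 175.7]
force: [1.5, 0.1, -0.2]
finger_gap: -0.0
finger_force: 0.0
```

Request:
carry_out(rows=[{"dp": [-10, 0, -30], "roll": 0}, {"dp": [-30, 0, -70], "roll": 0}, {"dp": [-40, 0, -110], "roll": 0}, {"dp": [-40, 0, -130], "roll": 0}, {"dp": [-40, 0, -130], "roll": 0}])

```text
time_s: 18.5
ee_pos: [0.6645, 0.0707, 0.2372]
orientation: [179.9, 0.6, 175.7]
force: [0.6, -1.1, -0.2]
finger_gap: -0.0002
finger_force: 0.0
```

```bash
python3 - <<'E'
from h import *
c=shot('wrist');save(c,'w7.png',s=1.4)
E
```

View pics/w7.png

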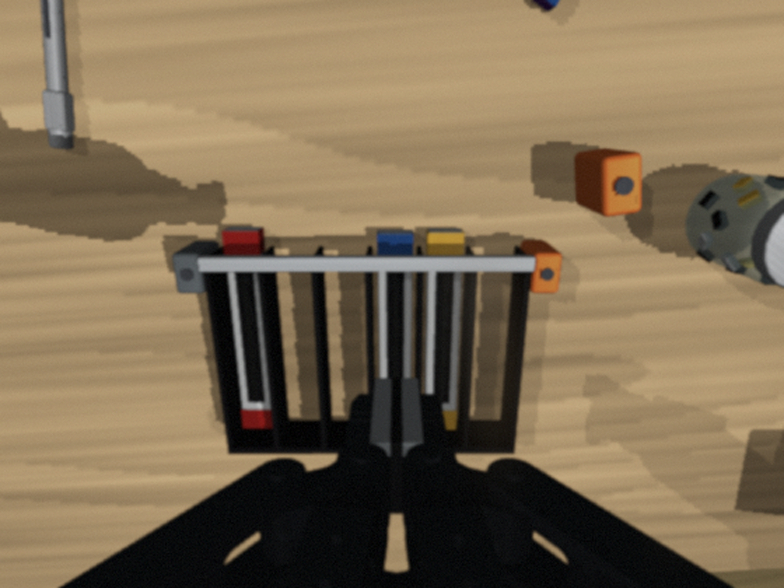

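The blue tail (395,242) sits in gap 3, level with the red (243,240) and yellow (445,240) tails. A numeric check of how flush they are follows.

```bash
python3 - <<'E'
from h import *
c=shot('wrist')
hsv=cv2.cvtColor(c['frame'],cv2.COLOR_RGB2HSV)
for n,lo,hi,u0,u1 in(('red',(0,120,60),(4,255,255),155,195),('blue',(102,100,50),(122,255,255),265,300),('yel',(19,110,90),(32,255,255),300,335)):
    m=cv2.inRange(hsv[150:185,u0:u1],lo,hi)>0
    t=[];us=np.where(m.sum(0)>5)[0]
    f=[(u+u0,150+np.where(m[:,u])[0].min()-.5) for u in us[2:-2]]
    p=plane(c,f,.016); rx=(p[:,0]-.6687)*.9973-(p[:,1]-.0507)*.0737*-1
    rx=(p[:,0]-.6687)*.9973+(p[:,1]-.0507)*-.0737*1
    print(n,np.median(f,0),'rack x mm',np.median(rx)*1e3)
E
```

```text
red [172.  167.5] rack x mm -16.95382371011116
blue [282.  169.5] rack x mm -14.73708367516626
yel [318.5 168.5] rack x mm -15.74733917310813
```

```bash
python3 -c "
from workcell import hand_in
print(hand_in())"
```

```text
the job is handed in; nothing more can be done
None
```

The job is handed in: I ran the closed fingertips along the rail from the first gap to the third, then pushed the blue-banded sleeve home against the back stop there, with the other things in view left where they were.

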